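# Tip the check slab out of its nest and put it on the balance

## Task

Check the balance with the aluminium check slab. The slab lies flush in its nest with no room for fingers, so press down its end at the thumb notch until the other end stands well up and stays up, then take it by the raised end and lay it flat in the middle of the round balance pan, and let go. Do not disturb the timer, dish, forceps or vial standing about.

Things in the scene. Friction and masses are not known exactly. Their poses are not given: they have to be found in the camera images.
- slab: Plain aluminium check slab, 76 (x) x 46 (y) x 14 (z) mm, about 0.1 to 0.17 kg, loose. Origin: centre of its underside, z up; at the start its axes are those of the nest and its top is flush with the nest's deck.
- slab_mid (a point): Centre of the slab's volume, 7 mm above its underside.
- nest: Black block, 150 (x) x 100 (y) x 39 (z) mm, that does not move. Origin: centre of its underside on the table; the flat deck is at z = 39 mm. Pocket in its middle 85 (x) x 50 (y) mm, so the gaps round the slab are 4.5 mm at the ends and 2 mm at the sides. The end wall on the +x side (away from the robot) has a thumb notch 30 mm wide, 8 mm deep: press the slab near that end. The slab then rocks about an axis along the nest's y at x = 0, z = 22 mm, and its -x end rises.
- cradle (a joint): Steel rocking cradle under the slab, in the pocket (the slab just lies on it): 0 = level, 0.5 rad = fully tipped (stop), +x end down. A stiff hinge: about 2 N near the slab's end turns it, and it stays at whatever angle it is left. At 0.5 rad the slab's raised end stands from 4 to 16 mm above the deck, its upper edge at nest x = -25 mm and its lower edge at nest x = -32 mm, and the two side faces of that end (46 mm apart) are free above the deck for a grasp across y.
- balance: White laboratory balance, 200 (x) x 160 (y) mm, that does not move. Origin: centre of its underside on the table; display on the -x side. Its case is 42 mm high.
- pan (a point): Centre of the top face of the balance's fixed round steel pan, 140 mm in diameter, 54 mm above the table; z up.
- timer: Bystander: white timer lying flat, 58 x 66 x 16 mm. Origin: centre of its underside.
- dish: Bystander: clear empty dish, diameter 59, height 12 mm. Origin: centre of its underside.
- forceps: Bystander: steel forceps lying flat, 15 x 113 x 8 mm. Origin: centre of its underside.
- vial: Bystander: vial with black cap standing upright, diameter 23, height 52 mm. Origin: centre of its underside.

How it is judged:
On the way:
1. the slab is tipped up in its nest, its free end raised (cradle beyond 0.3 rad) (value of joint cradle above 0.3 rad and angle between slab's own z axis and vertical above 0.25 rad and horizontal distance between slab_mid and nest below 0.03 m), for 0.2 s.
At the end, for the whole second after the job is handed in: The slab lies flat (within 0.1 rad) and at rest on the balance pan, its centre within 25 mm of the pan's centre (horizontal distance between slab_mid and pan below 0.025 m and z of slab_mid in the frame of pan between 0.004 and 0.01 m and angle between the z axis of slab and the z axis of balance, either way round below 0.1 rad and linear speed of slab below 0.02 m/s); the robot touches nothing.
It fails at once if a bystander (timer, dish, forceps or vial) is shifted by more than 30 mm or the vial is tipped over (distance of any of timer, dish, forceps, vial from where it was at the start of the episode above 0.03 m or angle between vial's own z axis and vertical above 0.6 rad).
It also fails if it takes over 48 s, if anything falls off the work surface, if the arm or the gripper's body presses on something with over 40 N, if the wrist force passes 120 N, or if a joint passes its speed limit or range.

## Robot

A 6-joint arm with a two-finger parallel gripper is mounted at the origin on a cart in front of the work surface, level with it; the furniture and walls round the work are solid. World frame = base frame: x ahead of the robot, y to its left, z up, the work surface at z = 0. Lengths are in m, angles in rad, forces in N, time in s.
With the tool pointing down it reaches from about 0.25 to 0.775 m from the base axis. Payload 4 kg.
Tool frame: the origin (TCP) lies midway between the tips of the shut fingers; the grasp point (between the pads) lies 19 mm behind it (env.hold_point_z is the distance from the TCP to the grasp point, in m); z points along the fingers, y is the line along which they close (so a half turn about z gives the same grasp; the last joint's range is limited). The gripper opens to 94 mm and grips with 3 to 60 N. Pads are 16 mm wide; open, the fingers measure 119 mm over their backs; the gripper's body (75 mm by 177 mm) begins 78 mm behind the grasp point.
Start: joints at [-1.389, 0.087, 1.371, -0, 1.684, -0.103], TCP at [0.155, -0.528, 0.206] pointing down, gripper open.
Joint ranges: [-3.1, 3.1], [-0.76, 2.03], [0.27, 2.55], [-1.08, 4.22], [0.17, 2.65], [-2.57, 2.57]. Speed limits (rad/s): [2.79, 2.79, 3.14, 3.14, 3.14, 3.14].

## Interface

Orientations are given as [roll, pitch, yaw] about the fixed x, y, z axes, in that order (R = Rz(yaw) Ry(pitch) Rx(roll)).
In Python, from plant import status, viewer, env gives the robot as it stands.
- The arm moves only by the tool arm_command, never from a script. Its argument "deltas" is a list of rows, each an object of numbers: "rx", "ry", "rz": the turn, a rotation vector about the world's x, y, z in degrees; "dx", "dy", "dz": the shift along the world's x, y, z in cm; "claw": the finger opening in cm, from 0 to 9.4. In form: [{"rx": .., "ry": .., "rz": .., "dx": .., "dy": .., "dz": .., "claw": ..}, ...]. A call has 1 to 8 rows; each row shifts and turns the commanded pose from where the row before left it; what a row does not reach is not made up. A row lasts 1/12 s, in which the tool goes at most 41.7 mm and 7.16 degrees, less where a joint would pass 70% of its speed; a pose out of reach is approached as far as the arm can. A call with a gripper value outside its range is refused whole. The fingers move at their own pace and stop on an object; "newtons" is the grip in N (left out, the last holds). Time passes only in rows, so rows that do not move let the fingers close. It gives the time, the measured TCP pose, the force, the opening and the grip force at its end, in the units of the state.
- status.get_obs(): the state, without advancing time (a new reading comes with each control period).
- viewer.grab_frame(name): name is "side" or "top"; returns a dict with "color" (384x512x3 uint8, red, green, blue), "vfov" (degrees; the focal length in pixels is half the picture's height over the tangent of half this angle, whatever the lens; pixels are square), "cx", "cy" (the principal point, pixels), "world_to_cam" (4x4, takes a point from world to camera coordinates). Camera axes: x right, y up, looking along -z (the intrinsics and any distortion apply to the point x, -y, -z); pixel columns grow to the right and rows downward; lengths in m; the calibration is good to about 2 mm. A picture is of the moment at which its call begins. There is no depth.
- env.job_done(): hands the job in; it is judged then, once.
The state is a dict: "t": time; "qpos": joint angles; "qd": joint speeds; "joint_torque": joint torques, N m; "tcp_pos": TCP position; "eef_rot": TCP orientation; "force": force on the tool from outside, world axes, zero at the start; "torque": the same for the moment, N m; "opening": finger opening in m; "grasp_force": force on a finger pad.
Only numpy, scipy, OpenCV 4.12 (cv2) and the standard library are available. Lean on these libraries where they do the work, as an engineer would, in place of code of your own. Each camera call takes 0.05 s, during which the arm holds its last target. There are 200 camera calls.

## Working session

There is one attempt and no reset: what is moved stays moved. The work goes in short steps, Python scripts to look and compute and a tool call to move; the robot and the scene stay as the last step left them, time stands still between calls to the robot, and variables do not carry over. Pictures are saved under pics/ and viewed, at most 10 in all, crops included, and the job is handed in when it is done.

Besides the shell and the picture viewer there is one more tool, called by a JSON object that holds its "fn" and its "kwargs", one argument or row to a line. arm_command: Moves the arm, as the interface text tells. Its arguments: {"type":"object","properties":{"deltas":{"type":"array","items":{"type":"object","properties":{"rx":{"type":"number"},"ry":{"type":"number"},"rz":{"type":"number"},"dx":{"type":"number"},"dy":{"type":"number"},"dz":{"type":"number"},"claw":{"type":"number"}}}},"newtons":{"type":"number"}},"required":["deltas"]}

```bash
mkdir -p pics; ls; cat > h.py <<'E'
import numpy as np, cv2
from plant import status, viewer, env
def grab(n):
    f=viewer.grab_frame(n); c=f["color"]; return f,c
def ray(f,u,v):
    h=f["color"].shape[0]; F=h/2/np.tan(np.radians(f["vfov"])/2)
    d=np.array([(u-f["cx"])/F,-(v-f["cy"])/F,-1]); M=np.array(f["world_to_cam"])
    R,t=M[:3,:3],M[:3,3]; return -R.T@t, R.T@d
def onz(f,u,v,z):
    o,d=ray(f,u,v); return o+d*(z-o[2])/d[2]
def proj(f,p):
    h=f["color"].shape[0]; F=h/2/np.tan(np.radians(f["vfov"])/2)
    M=np.array(f["world_to_cam"]); q=M[:3,:3]@np.array(p)+M[:3,3]
    return f["cx"]-F*q[0]/q[2], f["cy"]+F*q[1]/q[2]
E
python3 - <<'E'
from h import *
for n in("top","side"):
    f,c=grab(n); cv2.imwrite(f"pics/{n}0.png",c[:,:,::-1]); print(n,{k:f[k] for k in f if k!="color"}, ray(f,f["cx"],f["cy"]))
print(status.get_obs())
E
```

```text
pics
top {'vfov': 57.690188452940745, 'cx': 253.93277713150798, 'cy': 185.27632500349773, 'world_to_cam': array([[ 0.02541351, -0.99945049,  0.02128101, -0.06711574],
       [ 0.99193567,  0.02785513,  0.12364349, -0.53663152],
       [-0.12416833,  0.01796717,  0.99209849, -1.25902123],
       [ 0.        ,  0.        ,  0.        ,  1.        ]])} (array([ 0.37767903, -0.02950986,  1.31685234]), array([ 0.12416833, -0.01796717, -0.99209849]))
side {'vfov': 45.347958236730605, 'cx': 255.10213874496276, 'cy': 191.80380066007288, 'world_to_cam': array([[ 0.99525713, -0.09627424,  0.01394674, -0.53262221],
       [ 0.03131344,  0.45279383,  0.89106521, -0.0707723 ],
       [-0.09210162, -0.88640229,  0.45366097, -1.42791496],
       [ 0.        ,  0.        ,  0.        ,  1.        ]])} (array([ 0.40079889, -1.28493962,  0.71828037]), array([ 0.09210162,  0.88640229, -0.45366097]))
{'t': 0.1, 'qpos': array([-1.38908994e+00,  8.78738613e-02,  1.37209214e+00, -1.83644555e-05,
        1.68363209e+00, -1.03129336e-01]), 'qd': array([-0.00015822, -0.00109004, -0.00377772, -0.00083907,  0.0006962 ,
        0.00020554]), 'joint_torque': array([ 2.77816325e-03, -3.41248512e+01, -3.03303838e+01,  7.18632806e-02,
        3.04062758e-02, -8.81608753e-05]), 'tcp_pos': array([ 0.15443202, -0.52734746,  0.20443077]), 'eef_rot': array([-3.13959599e+00, -1.88298061e-04,  2.84833483e-01]), 'force': array([-0.68963159,  1.38456979,  0.4595347 ]), 'torque': array([-0.0063783 ,  0.0109766 , -0.01537752]), 'grasp_force': 0.0, 'opening': 0.09383898280935211}
```

View pics/top0.png

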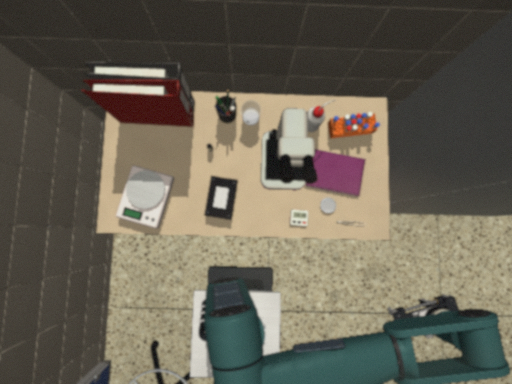

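View pics/side0.png

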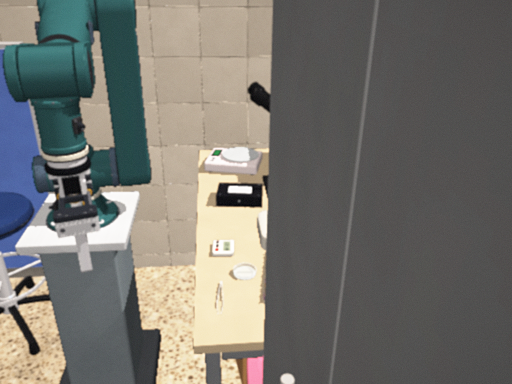

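Top view: black nest with bright slab at about (221,198), balance at (146,195) with its display toward the robot, vial at (210,150), timer (299,218), dish (328,206), forceps (350,223). Side view shows the nest at (240,193) and the balance at (235,160). Next I measure the nest, slab and pan.

```bash
cat > m.py <<'E'
from h import *
def big(m):
    cs,_=cv2.findContours(m.astype(np.uint8),cv2.RETR_EXTERNAL,cv2.CHAIN_APPROX_NONE); return max(cs,key=cv2.contourArea)
def sub(img,box,thr,k=8,inv=False):
    u0,v0,u1,v1=box; g=cv2.cvtColor(img,cv2.COLOR_RGB2GRAY)[v0:v1,u0:u1]
    g=cv2.resize(g,None,fx=k,fy=k,interpolation=cv2.INTER_CUBIC)
    m=(g<thr) if inv else (g>thr)
    c=big(m).reshape(-1,2).astype(np.float32)
    return (c+.5)/k-.5+np.array([u0,v0],np.float32)
def rectw(f,c,z):
    w=np.array([onz(f,u,v,z)[:2] for u,v in c],np.float32)*1000
    return cv2.minAreaRect(w)
E
python3 - <<'E'
from m import *
ft,t=grab("top"); fs,s=grab("side")
cv2.imwrite("pics/crop1.png",np.hstack([cv2.resize(t[140:245,105:245],None,fx=2.8,fy=2.8,interpolation=cv2.INTER_CUBIC)[:294],cv2.resize(s[140:245,190:330],None,fx=2.8,fy=2.8,interpolation=cv2.INTER_CUBIC)[:294]])[:,:,::-1])
for n,f,i,b1,b2,b3 in(("top",ft,t,(195,170,245,228),(209,182,234,214),(112,160,180,232)),("side",fs,s,(210,175,268,212),(222,183,258,198),(200,142,268,178))):
    print(n,"nest",rectw(f,sub(i,b1,70,inv=True),.039)); print(n,"slab",rectw(f,sub(i,b2,130),.039))
    g=cv2.cvtColor(i,cv2.COLOR_RGB2GRAY); print(np.median(g[b3[1]:b3[3],b3[0]:b3[2]]))
print(t[192,130:170].tolist()[::2]); print(s[157,205:265].tolist()[::3])
E
```

```text
top nest ((488.75909423828125, 67.50633239746094), (94.54486083984375, 144.76089477539062), 82.76414489746094)
top slab ((490.37615966796875, 68.98930358886719), (49.29085159301758, 79.05370330810547), 82.1059799194336)
159.0
side nest ((484.6524658203125, 31.102649688720703), (161.71046447753906, 145.3132781982422), 82.98281860351562)
side slab ((489.4693908691406, 64.80674743652344), (58.421260833740234, 81.04954528808594), 82.81507873535156)
181.0
[[190, 189, 180], [191, 192, 183], [190, 191, 181], [194, 194, 184], [196, 193, 184], [193, 192, 184], [196, 196, 187], [193, 192, 183], [194, 193, 184], [194, 194, 184], [192, 193, 184], [197, 196, 186], [200, 199, 190], [197, 196, 187], [199, 199, 189], [195, 197, 188], [193, 192, 184], [185, 179, 171], [202, 191, 183], [135, 125, 119]]
[[238, 221, 178], [251, 245, 243], [255, 251, 249], [238, 230, 228], [255, 253, 252], [233, 218, 215], [189, 177, 175], [238, 237, 236], [244, 244, 242], [243, 242, 241], [243, 242, 240], [242, 241, 240], [243, 242, 240], [244, 243, 242], [244, 244, 242], [175, 173, 171], [160, 161, 156], [157, 152, 150], [174, 158, 155], [151, 132, 115]]
```

View pics/crop1.png

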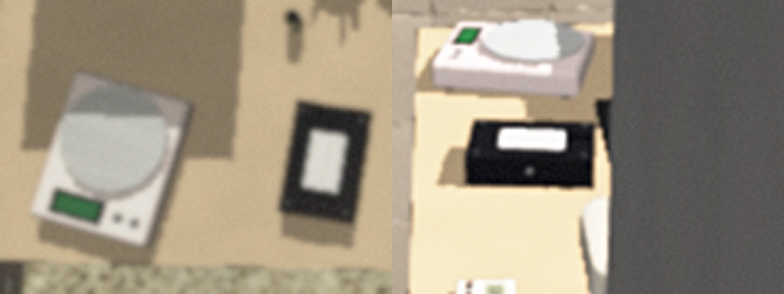

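The crop confirms the nest: centre about (0.49, 0.068), yaw about -8°. The pan ellipse is centred near top pixel (145,190) and side pixel (240,154). Vial is at (209.6,146). One more measurement covers the pan, vial and microscope.

```bash
python3 - <<'E'
from m import *
f,t=grab("top"); fs,s=grab("side")
print("pan",onz(f,145,190,.054),onz(fs,239.8,154.1,.054))
print("vial cap",onz(f,209.5,146,.052)); 
for u,v in((265,187),(264,136),(285,182),(272,165)): print(u,v,onz(f,u,v,0)[:2],onz(f,u,v,.25)[:2])
print("binder",onz(f,150,125,0),onz(f,190,125,0),"tops",onz(f,110,85,.3),onz(f,193,90,.3))
print("balance case",rectw(f,sub(t,(112,160,180,232),175),.042))
print("eyepiece side px 262,97:",ray(fs,262,97)[0]+ray(fs,262,97)[1]*np.array([[1.2],[1.3],[1.4]]))
E
```

```text
pan [0.50742705 0.34157756 0.054     ] [0.50807544 0.33078082 0.054     ]
vial cap [0.67773498 0.11564114 0.052     ]
265 187 [ 0.53706366 -0.09566269] [ 0.50680502 -0.0831038 ]
264 136 [ 0.73611836 -0.08750116] [ 0.66806985 -0.07649171]
285 182 [ 0.55843074 -0.17167793] [ 0.52411563 -0.1446878 ]
272 165 [ 0.62287392 -0.1207267 ] [ 0.57632449 -0.10340949]
binder [0.76598137 0.35437638 0.        ] [0.77089431 0.20038554 0.        ] tops [0.79799334 0.39469991 0.3       ] [0.79078962 0.14420097 0.3       ]
balance case ((450.25714111328125, 361.6373596191406), (184.40771484375, 204.85118103027344), 1.4472442865371704)
eyepiece side px 262,97: [[ 0.53699779 -0.11090541  0.3947144 ]
 [ 0.5483477  -0.01306922  0.36775057]
 [ 0.55969761  0.08476696  0.34078674]]
```

{"fn": "arm_command", "kwargs": {
  "deltas": [
    {"dx": 1.4, "dy": 3.0, "rz": -1.5, "claw": 0},
    {"dx": 1.4, "dy": 3.0, "rz": -1.5},
    {"dx": 1.4, "dy": 3.0, "rz": -1.5},
    {"dx": 1.4, "dy": 3.0, "rz": -1.5},
    {"dx": 1.4, "dy": 3.0, "rz": -1.5},
    {"dx": 1.4, "dy": 3.0, "rz": -1.5},
    {"dx": 1.4, "dy": 3.0, "rz": -1.5},
    {"dx": 1.4, "dy": 3.0, "rz": -1.5}
  ]
}}

```text
invalid input at $.deltas[0]: expected keys rx, ry, rz, dx, dy, dz, claw
```

{"fn": "arm_command", "kwargs": {
  "deltas": [
    {"dx": 1.4, "dy": 3.0, "rz": -1.5},
    {"dx": 1.4, "dy": 3.0, "rz": -1.5},
    {"dx": 1.4, "dy": 3.0, "rz": -1.5},
    {"dx": 1.4, "dy": 3.0, "rz": -1.5},
    {"dx": 1.4, "dy": 3.0, "rz": -1.5},
    {"dx": 1.4, "dy": 3.0, "rz": -1.5},
    {"dx": 1.4, "dy": 3.0, "rz": -1.5},
    {"dx": 1.4, "dy": 3.0, "rz": -1.5}
  ]
}}

```text
invalid input at $.deltas[0]: expected keys rx, ry, rz, dx, dy, dz, claw
```

All keys are needed in every row.

{"fn": "arm_command", "kwargs": {
  "deltas": [
    {"rx": 0, "ry": 0, "rz": -1.5, "dx": 1.4, "dy": 3.0, "dz": 0, "claw": 0},
    {"rx": 0, "ry": 0, "rz": -1.5, "dx": 1.4, "dy": 3.0, "dz": 0, "claw": 0},
    {"rx": 0, "ry": 0, "rz": -1.5, "dx": 1.4, "dy": 3.0, "dz": 0, "claw": 0},
    {"rx": 0, "ry": 0, "rz": -1.5, "dx": 1.4, "dy": 3.0, "dz": 0, "claw": 0},
    {"rx": 0, "ry": 0, "rz": -1.5, "dx": 1.4, "dy": 3.0, "dz": 0, "claw": 0},
    {"rx": 0, "ry": 0, "rz": -1.5, "dx": 1.4, "dy": 3.0, "dz": 0, "claw": 0},
    {"rx": 0, "ry": 0, "rz": -1.5, "dx": 1.4, "dy": 3.0, "dz": 0, "claw": 0},
    {"rx": 0, "ry": 0, "rz": -1.5, "dx": 1.4, "dy": 3.0, "dz": 0, "claw": 0}
  ]
}}

```text
t: 0.97
tcp_pos: [0.2668, -0.2864, 0.2055]
eef_rot: [3.141, -0.0, 0.073]
force: [1.1, -0.1, 0.2]
opening: 0.0444
grasp_force: 0.0
```

{"fn": "arm_command", "kwargs": {
  "deltas": [
    {"rx": 0, "ry": 0, "rz": -1.5, "dx": 1.4, "dy": 3.0, "dz": 0, "claw": 0},
    {"rx": 0, "ry": 0, "rz": -1.5, "dx": 1.4, "dy": 3.0, "dz": 0, "claw": 0},
    {"rx": 0, "ry": 0, "rz": -1.5, "dx": 1.4, "dy": 3.0, "dz": 0, "claw": 0},
    {"rx": 0, "ry": 0, "rz": -1.5, "dx": 1.4, "dy": 3.0, "dz": 0, "claw": 0},
    {"rx": 0, "ry": 0, "rz": -1.5, "dx": 1.4, "dy": 3.0, "dz": 0, "claw": 0},
    {"rx": 0, "ry": 0, "rz": -1.5, "dx": 1.4, "dy": 3.0, "dz": 0, "claw": 0},
    {"rx": 0, "ry": 0, "rz": -1.5, "dx": 1.4, "dy": 3.0, "dz": 0, "claw": 0},
    {"rx": 0, "ry": 0, "rz": -1.5, "dx": 1.4, "dy": 3.0, "dz": 0, "claw": 0}
  ]
}}

```text
t: 1.63
tcp_pos: [0.3788, -0.0462, 0.2058]
eef_rot: [3.141, -0.001, -0.135]
force: [0.4, 0.1, -0.2]
opening: 0.0004
grasp_force: 0.0
```

{"fn": "arm_command", "kwargs": {
  "deltas": [
    {"rx": 0, "ry": 0, "rz": 0, "dx": 2.8, "dy": 2.2, "dz": 0, "claw": 0},
    {"rx": 0, "ry": 0, "rz": 0, "dx": 2.8, "dy": 2.2, "dz": 0, "claw": 0},
    {"rx": 0, "ry": 0, "rz": 0, "dx": 2.8, "dy": 2.2, "dz": 0, "claw": 0},
    {"rx": 0, "ry": 0, "rz": 0, "dx": 2.8, "dy": 2.2, "dz": 0, "claw": 0},
    {"rx": 0, "ry": 0, "rz": 0, "dx": 3.0, "dy": 2.2, "dz": -2.0, "claw": 0},
    {"rx": 0, "ry": 0, "rz": 0, "dx": 0, "dy": 0, "dz": -4, "claw": 0},
    {"rx": 0, "ry": 0, "rz": 0, "dx": 0, "dy": 0, "dz": -4, "claw": 0},
    {"rx": 0, "ry": 0, "rz": 0, "dx": 0, "dy": 0, "dz": -3, "claw": 0}
  ]
}}

```text
t: 2.3
tcp_pos: [0.5191, 0.0625, 0.0723]
eef_rot: [3.141, 0.004, -0.133]
force: [-0.1, 0.0, -0.7]
opening: 0.0004
grasp_force: 0.0
```

```bash
python3 - <<'E'
from h import *
f,s=grab("side"); p=status.get_obs()["tcp_pos"]; print(p,proj(f,p))
f2,t=grab("top"); print(proj(f2,p))
k=5
cv2.imwrite("pics/p1.png",np.hstack([cv2.resize(s[140:240,200:272],None,fx=k,fy=k,interpolation=cv2.INTER_CUBIC),cv2.resize(t[150:250,180:260],None,fx=k,fy=k,interpolation=cv2.INTER_CUBIC)])[:,:,::-1])
E
```

```text
[0.51437763 0.06214535 0.06579812] (np.float64(247.21564354570006), np.float64(181.97105257986775))
(np.float64(222.09579579825854), np.float64(189.86383636634537))
```

View pics/p1.png

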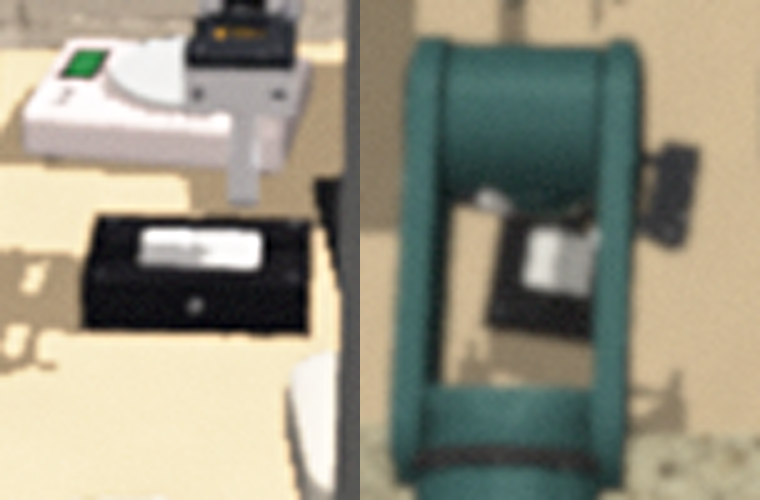

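The side view shows the finger at crop x 243, against a slab spanning 140 to 265, so about 25-28 mm past its centre. I'll settle, read again and come a bit closer.

{"fn": "arm_command", "kwargs": {
  "deltas": [
    {"rx": 0, "ry": 0, "rz": 0, "dx": 0.2, "dy": 0, "dz": -1.0, "claw": 0},
    {"rx": 0, "ry": 0, "rz": 0, "dx": 0, "dy": 0, "dz": 0, "claw": 0},
    {"rx": 0, "ry": 0, "rz": 0, "dx": 0, "dy": 0, "dz": 0, "claw": 0}
  ]
}}

```text
t: 2.65
tcp_pos: [0.5237, 0.0617, 0.068]
eef_rot: [-3.141, -0.004, -0.134]
force: [-0.1, 0.4, 0.4]
opening: 0.0008
grasp_force: 0.0
```

{"fn": "arm_command", "kwargs": {
  "deltas": [
    {"rx": 0, "ry": 0, "rz": 0, "dx": 0, "dy": 0, "dz": 0, "claw": 0},
    {"rx": 0, "ry": 0, "rz": 0, "dx": 0, "dy": 0, "dz": 0, "claw": 0}
  ]
}}

```text
t: 2.82
tcp_pos: [0.5235, 0.0617, 0.068]
eef_rot: [-3.141, -0.004, -0.134]
force: [-0.0, -0.7, -0.2]
opening: 0.0004
grasp_force: 0.0
```

{"fn": "arm_command", "kwargs": {
  "deltas": [
    {"rx": 0, "ry": 0, "rz": 0, "dx": -0.3, "dy": 0, "dz": -1.2, "claw": 0},
    {"rx": 0, "ry": 0, "rz": 0, "dx": 0, "dy": 0, "dz": -1.0, "claw": 0},
    {"rx": 0, "ry": 0, "rz": 0, "dx": 0, "dy": 0, "dz": -0.4, "claw": 0},
    {"rx": 0, "ry": 0, "rz": 0, "dx": 0, "dy": 0, "dz": -0.3, "claw": 0},
    {"rx": 0, "ry": 0, "rz": 0, "dx": 0, "dy": 0, "dz": -0.2, "claw": 0},
    {"rx": 0, "ry": 0, "rz": 0, "dx": 0, "dy": 0, "dz": 0, "claw": 0}
  ]
}}

```text
t: 3.32
tcp_pos: [0.5203, 0.0615, 0.0352]
eef_rot: [3.141, -0.003, -0.134]
force: [2.5, -1.3, 2.5]
opening: 0.0005
grasp_force: 1.3
```

{"fn": "arm_command", "kwargs": {
  "deltas": [
    {"rx": 0, "ry": 0, "rz": 0, "dx": 0, "dy": 0, "dz": -0.2, "claw": 0},
    {"rx": 0, "ry": 0, "rz": 0, "dx": 0, "dy": 0, "dz": -0.2, "claw": 0},
    {"rx": 0, "ry": 0, "rz": 0, "dx": 0, "dy": 0, "dz": 0, "claw": 0}
  ]
}}

```text
t: 3.57
tcp_pos: [0.5217, 0.0614, 0.032]
eef_rot: [-3.142, -0.006, -0.134]
force: [6.1, -2.4, 3.4]
opening: 0.0003
grasp_force: 2.5
```

{"fn": "arm_command", "kwargs": {
  "deltas": [
    {"rx": 0, "ry": 0, "rz": 0, "dx": 0, "dy": 0, "dz": -0.2, "claw": 0},
    {"rx": 0, "ry": 0, "rz": 0, "dx": 0, "dy": 0, "dz": -0.1, "claw": 0},
    {"rx": 0, "ry": 0, "rz": 0, "dx": 0, "dy": 0, "dz": 0, "claw": 0}
  ]
}}

```text
t: 3.82
tcp_pos: [0.5226, 0.0613, 0.0295]
eef_rot: [-3.141, -0.008, -0.134]
force: [7.4, -2.5, 3.1]
opening: 0.0003
grasp_force: 3.0
```

{"fn": "arm_command", "kwargs": {
  "deltas": [
    {"rx": 0, "ry": 0, "rz": 0, "dx": 0, "dy": 0, "dz": -0.1, "claw": 0},
    {"rx": 0, "ry": 0, "rz": 0, "dx": 0, "dy": 0, "dz": -0.1, "claw": 0},
    {"rx": 0, "ry": 0, "rz": 0, "dx": 0, "dy": 0, "dz": 0, "claw": 0}
  ]
}}

```text
t: 4.07
tcp_pos: [0.523, 0.0613, 0.0279]
eef_rot: [-3.141, -0.009, -0.134]
force: [7.1, -2.0, 4.0]
opening: 0.0
grasp_force: 3.7
```

{"fn": "arm_command", "kwargs": {
  "deltas": [
    {"rx": 0, "ry": 0, "rz": 0, "dx": 0, "dy": 0, "dz": -0.1, "claw": 0},
    {"rx": 0, "ry": 0, "rz": 0, "dx": 0, "dy": 0, "dz": -0.1, "claw": 0},
    {"rx": 0, "ry": 0, "rz": 0, "dx": 0, "dy": 0, "dz": 0, "claw": 0}
  ]
}}

```text
t: 4.32
tcp_pos: [0.5233, 0.0612, 0.0275]
eef_rot: [-3.141, -0.01, -0.134]
force: [4.7, -1.7, 11.7]
opening: 0.0006
grasp_force: 5.9
```

```bash
python3 - <<'E'
from h import *
f,s=grab("side"); o=status.get_obs(); print(o["tcp_pos"],o["force"])
k=8
cv2.imwrite("pics/p2.png",cv2.resize(s[165:215,200:272],None,fx=k,fy=k,interpolation=cv2.INTER_CUBIC)[:,:,::-1])
E
```

```text
[0.52325694 0.06122991 0.02747478] [ 3.5009986  -1.88396571 10.99707025]
```

View pics/p2.png

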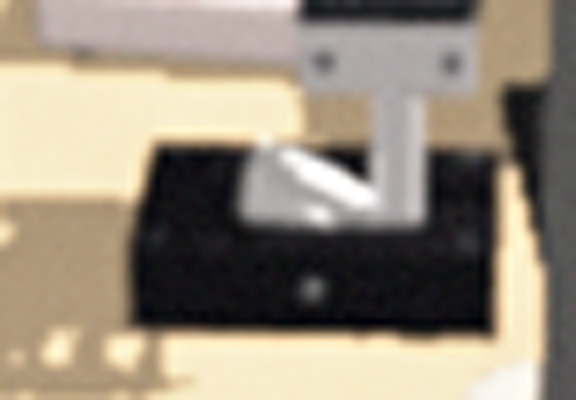

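Force has risen to 11 N at the predicted height, and the slab in the picture is fully tipped, with its raised end at crop (265,140). I'll lift off, open and move over the raised end.

{"fn": "arm_command", "kwargs": {
  "deltas": [
    {"rx": 0, "ry": 0, "rz": 0, "dx": 0, "dy": 0, "dz": 1.0, "claw": 0},
    {"rx": 0, "ry": 0, "rz": 0, "dx": 0, "dy": 0, "dz": 3.0, "claw": 0},
    {"rx": 0, "ry": 0, "rz": 0, "dx": 0, "dy": 0, "dz": 3.5, "claw": 7.4},
    {"rx": 0, "ry": 0, "rz": 0, "dx": -2.4, "dy": 0.4, "dz": 0, "claw": 7.4},
    {"rx": 0, "ry": 0, "rz": 0, "dx": -2.5, "dy": 0.4, "dz": 0, "claw": 7.4},
    {"rx": 0, "ry": 0, "rz": 0, "dx": 0, "dy": 0, "dz": 0, "claw": 7.4},
    {"rx": 0, "ry": 0, "rz": 0, "dx": 0, "dy": 0, "dz": 0, "claw": 7.4},
    {"rx": 0, "ry": 0, "rz": 0, "dx": 0, "dy": 0, "dz": 0, "claw": 7.4}
  ]
}}

```text
t: 5.03
tcp_pos: [0.4694, 0.07, 0.098]
eef_rot: [3.141, 0.002, -0.134]
force: [0.6, -0.3, -1.1]
opening: 0.0371
grasp_force: 0.0
```

```bash
python3 - <<'E'
from h import *
f,s=grab("side"); o=status.get_obs(); p=o["tcp_pos"]; print(p,o["eef_rot"],o["opening"])
f2,t=grab("top")
def nest(x,y,z,a=-.1345): return [.490+x*np.cos(a)-y*np.sin(a),.068+x*np.sin(a)+y*np.cos(a),z]
k=6; A=cv2.resize(s[150:215,200:272],None,fx=k,fy=k,interpolation=cv2.INTER_CUBIC)
B=cv2.resize(t[165:230,190:250],None,fx=k,fy=k,interpolation=cv2.INTER_CUBIC)
for (im,ff,u0,v0) in((A,f,200,150),(B,f2,190,165)):
  for q in((-.025,.023,.055),(-.025,-.023,.055),(-.032,-.023,.043),(-.032,.023,.043)):
    u,v=proj(ff,nest(*q)); cv2.circle(im,(int((u-u0+.5)*k),int((v-v0+.5)*k)),3,(255,0,0),-1)
cv2.imwrite("pics/p3.png",np.hstack([A,B])[:,:,::-1])
E
```

```text
[0.46985786 0.06987694 0.09809935] [ 3.14140347e+00  1.76357752e-03 -1.34045277e-01] 0.04097492155371185
```

View pics/p3.png

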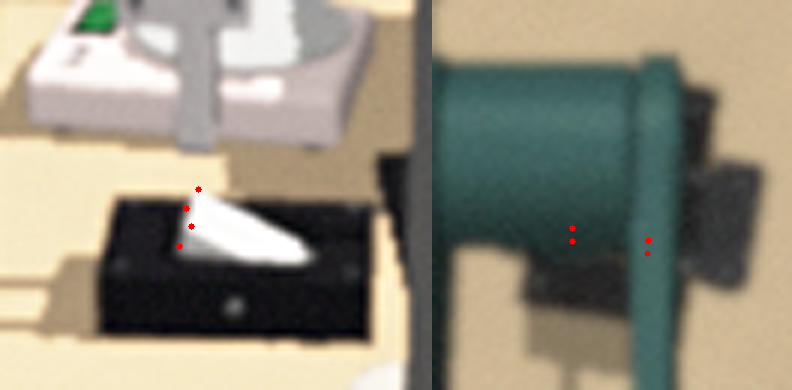

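The slab stays tipped, with its raised end edges within 1-2 mm of the projected red points (crop about (190,190) to (180,247)). Descend and grip.

{"fn": "arm_command", "kwargs": {
  "deltas": [
    {"rx": 0, "ry": 0, "rz": 0, "dx": 0, "dy": 0, "dz": 0, "claw": 7.4},
    {"rx": 0, "ry": 0, "rz": 0, "dx": 0, "dy": 0, "dz": 0, "claw": 7.4},
    {"rx": 0, "ry": 0, "rz": 0, "dx": 0, "dy": 0, "dz": 0, "claw": 7.4},
    {"rx": 0, "ry": 0, "rz": 0, "dx": 0, "dy": 0, "dz": 0, "claw": 7.4},
    {"rx": 0, "ry": 0, "rz": 0, "dx": 0, "dy": 0, "dz": -2.0, "claw": 7.4},
    {"rx": 0, "ry": 0, "rz": 0, "dx": 0, "dy": 0, "dz": -2.0, "claw": 7.4},
    {"rx": 0, "ry": 0, "rz": 0, "dx": 0, "dy": 0, "dz": -1.2, "claw": 7.4},
    {"rx": 0, "ry": 0, "rz": 0, "dx": 0, "dy": 0, "dz": 0, "claw": 7.4}
  ]
}}

```text
t: 5.8
tcp_pos: [0.4677, 0.0697, 0.0437]
eef_rot: [3.14, 0.006, -0.134]
force: [0.3, 1.2, -0.1]
opening: 0.074
grasp_force: 0.0
```

{"fn": "arm_command", "kwargs": {
  "deltas": [
    {"rx": 0, "ry": 0, "rz": 0, "dx": 0, "dy": 0, "dz": -0.3, "claw": 7.4},
    {"rx": 0, "ry": 0, "rz": 0, "dx": 0, "dy": 0, "dz": 0, "claw": 7.4},
    {"rx": 0, "ry": 0, "rz": 0, "dx": 0, "dy": 0, "dz": 0, "claw": 7.4}
  ]
}}

```text
t: 6.05
tcp_pos: [0.471, 0.0699, 0.0448]
eef_rot: [-3.141, -0.002, -0.134]
force: [0.0, -0.5, 0.3]
opening: 0.074
grasp_force: 0.0
```

{"fn": "arm_command", "kwargs": {
  "deltas": [
    {"rx": 0, "ry": 0, "rz": 0, "dx": -0.1, "dy": 0, "dz": -0.3, "claw": 6.0},
    {"rx": 0, "ry": 0, "rz": 0, "dx": 0, "dy": 0, "dz": 0, "claw": 4.8},
    {"rx": 0, "ry": 0, "rz": 0, "dx": 0, "dy": 0, "dz": 0, "claw": 4.5},
    {"rx": 0, "ry": 0, "rz": 0, "dx": 0, "dy": 0, "dz": 0, "claw": 4.0},
    {"rx": 0, "ry": 0, "rz": 0, "dx": 0, "dy": 0, "dz": 0, "claw": 3.0},
    {"rx": 0, "ry": 0, "rz": 0, "dx": 0, "dy": 0, "dz": 0, "claw": 3.0},
    {"rx": 0, "ry": 0, "rz": 0, "dx": 0, "dy": 0, "dz": 0, "claw": 3.0},
    {"rx": 0, "ry": 0, "rz": 0, "dx": 0, "dy": 0, "dz": 0, "claw": 3.0}
  ],
  "newtons": 40
}}

```text
t: 6.72
tcp_pos: [0.4694, 0.0704, 0.0411]
eef_rot: [-3.141, -0.001, -0.134]
force: [0.2, 3.2, 1.4]
opening: 0.0453
grasp_force: 41.2
```

Gripped at 45.3 mm opening with 41 N. Lift slowly at first, then higher.

{"fn": "arm_command", "kwargs": {
  "deltas": [
    {"rx": 0, "ry": 0, "rz": 0, "dx": 0, "dy": 0, "dz": 0.5, "claw": 3.0},
    {"rx": 0, "ry": 0, "rz": 0, "dx": 0, "dy": 0, "dz": 1.0, "claw": 3.0},
    {"rx": 0, "ry": 0, "rz": 0, "dx": 0, "dy": 0, "dz": 2.0, "claw": 3.0},
    {"rx": 0, "ry": 0, "rz": 0, "dx": 0, "dy": 0, "dz": 2.5, "claw": 3.0},
    {"rx": 0, "ry": 0, "rz": 0, "dx": 0, "dy": 0, "dz": 2.5, "claw": 3.0},
    {"rx": 0, "ry": 0, "rz": 0, "dx": 0, "dy": 0, "dz": 1.5, "claw": 3.0},
    {"rx": 0, "ry": 0, "rz": 0, "dx": 0, "dy": 0, "dz": 0, "claw": 3.0},
    {"rx": 0, "ry": 0, "rz": 0, "dx": 0, "dy": 0, "dz": 0, "claw": 3.0}
  ]
}}

```text
t: 7.38
tcp_pos: [0.4695, 0.0693, 0.1418]
eef_rot: [3.141, -0.002, -0.134]
force: [-0.1, -0.2, -1.3]
opening: 0.0454
grasp_force: 39.9
```

```bash
python3 - <<'E'
from h import *
f,s=grab("side"); o=status.get_obs(); p=o["tcp_pos"]; print(p,o["eef_rot"],o["opening"],o["grasp_force"])
k=8; A=cv2.resize(s[125:190,200:272],None,fx=k,fy=k,interpolation=cv2.INTER_CUBIC)
u,v=proj(f,p); print((u-200)*k,(v-125)*k)
cv2.imwrite("pics/p4.png",A[:,:,::-1])
E
```

```text
[0.46856572 0.06938126 0.14026987] [ 3.14046011e+00  1.00865617e-03 -1.34391683e-01] 0.04585699777608776 39.8626184463501
263.1049893227487 283.37559177102844
```

View pics/p4.png

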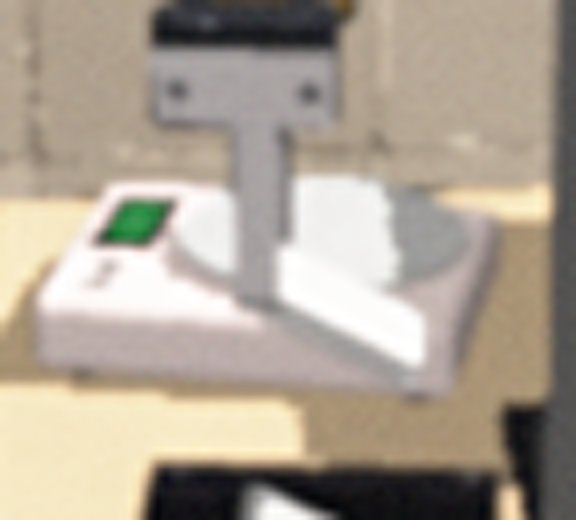

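The slab is held firmly, still at about 28°. The near bottom edge runs (270,315) to (405,380) in the crop. Carry it over the pan, turning 18°, then level it.

{"fn": "arm_command", "kwargs": {
  "deltas": [
    {"rx": 0, "ry": 0, "rz": 1.5, "dx": 0.1, "dy": 1.6, "dz": 0, "claw": 3.0},
    {"rx": 0, "ry": 0, "rz": 1.5, "dx": 0.1, "dy": 2.2, "dz": 0, "claw": 3.0},
    {"rx": 0, "ry": 0, "rz": 1.5, "dx": 0.1, "dy": 2.4, "dz": 0, "claw": 3.0},
    {"rx": 0, "ry": 0, "rz": 1.5, "dx": 0.1, "dy": 2.4, "dz": 0, "claw": 3.0},
    {"rx": 0, "ry": 0, "rz": 1.5, "dx": 0.1, "dy": 2.4, "dz": 0, "claw": 3.0},
    {"rx": 0, "ry": 0, "rz": 1.5, "dx": 0.1, "dy": 2.4, "dz": 0, "claw": 3.0},
    {"rx": 0, "ry": 0, "rz": 1.5, "dx": 0.1, "dy": 2.4, "dz": 0, "claw": 3.0},
    {"rx": 0, "ry": 0, "rz": 1.5, "dx": 0.1, "dy": 2.4, "dz": 0, "claw": 3.0}
  ]
}}

```text
t: 8.1
tcp_pos: [0.4757, 0.2522, 0.1382]
eef_rot: [3.139, 0.004, 0.077]
force: [-0.1, 0.0, -1.7]
opening: 0.0456
grasp_force: 39.9
```

{"fn": "arm_command", "kwargs": {
  "deltas": [
    {"rx": 0, "ry": 0, "rz": 1.5, "dx": 0.1, "dy": 2.4, "dz": 0, "claw": 3.0},
    {"rx": 0, "ry": 0, "rz": 1.5, "dx": 0.1, "dy": 2.4, "dz": 0, "claw": 3.0},
    {"rx": 0, "ry": 0, "rz": 1.5, "dx": 0.1, "dy": 2.0, "dz": 0, "claw": 3.0},
    {"rx": 0, "ry": 0, "rz": 1.5, "dx": 0.1, "dy": 1.2, "dz": 0, "claw": 3.0},
    {"rx": 0.6, "ry": -3.32, "rz": 0, "dx": 0, "dy": 0, "dz": 0, "claw": 3.0},
    {"rx": 0.6, "ry": -3.32, "rz": 0, "dx": 0, "dy": 0, "dz": 0, "claw": 3.0},
    {"rx": 0.6, "ry": -3.32, "rz": 0, "dx": 0, "dy": 0, "dz": 0, "claw": 3.0},
    {"rx": 0.6, "ry": -3.32, "rz": 0, "dx": 0, "dy": 0, "dz": 0, "claw": 3.0}
  ]
}}

```text
t: 8.77
tcp_pos: [0.4805, 0.3309, 0.1389]
eef_rot: [3.139, -0.235, 0.181]
force: [0.5, 0.0, -1.7]
opening: 0.0456
grasp_force: 39.9
```

{"fn": "arm_command", "kwargs": {
  "deltas": [
    {"rx": 0.6, "ry": -3.32, "rz": 0, "dx": 0, "dy": 0, "dz": 0, "claw": 3.0},
    {"rx": 0.6, "ry": -3.32, "rz": 0, "dx": 0, "dy": 0, "dz": 0, "claw": 3.0},
    {"rx": 0.6, "ry": -3.32, "rz": 0, "dx": 0, "dy": 0, "dz": 0, "claw": 3.0},
    {"rx": 0.6, "ry": -3.32, "rz": 0, "dx": 0, "dy": 0, "dz": 0, "claw": 3.0},
    {"rx": 0, "ry": 0, "rz": 0, "dx": 0, "dy": 0, "dz": -2, "claw": 3.0},
    {"rx": 0, "ry": 0, "rz": 0, "dx": 0, "dy": 0, "dz": -2, "claw": 3.0},
    {"rx": 0, "ry": 0, "rz": 0, "dx": 0, "dy": 0, "dz": 0, "claw": 3.0},
    {"rx": 0, "ry": 0, "rz": 0, "dx": 0, "dy": 0, "dz": 0, "claw": 3.0}
  ]
}}

```text
t: 9.43
tcp_pos: [0.4796, 0.3302, 0.0977]
eef_rot: [3.137, -0.466, 0.182]
force: [0.6, 0.3, -0.3]
opening: 0.0459
grasp_force: 39.9
```

```bash
python3 - <<'E'
from h import *
f,s=grab("side"); f2,t=grab("top"); o=status.get_obs(); p=o["tcp_pos"]; print(o["t"],p,o["eef_rot"],o["qpos"],o["opening"],o["grasp_force"],o["force"])
k=7; A=cv2.resize(s[110:180,195:267],None,fx=k,fy=k,interpolation=cv2.INTER_CUBIC)
B=cv2.resize(t[165:235,115:155],None,fx=k,fy=k,interpolation=cv2.INTER_CUBIC)
cv2.imwrite("pics/p5.png",np.hstack([A,B])[:,:,::-1])
E
```

```text
9.5333 [0.48165866 0.33174469 0.10135033] [ 3.14060799 -0.47163956  0.18012756] [ 0.62383252 -0.07459306  1.82137091 -0.23867059  0.9769436   2.10671922] 0.045973468761759985 39.86952245235443 [ 0.11082965  0.29842155 -1.01946413]
```

View pics/p5.png

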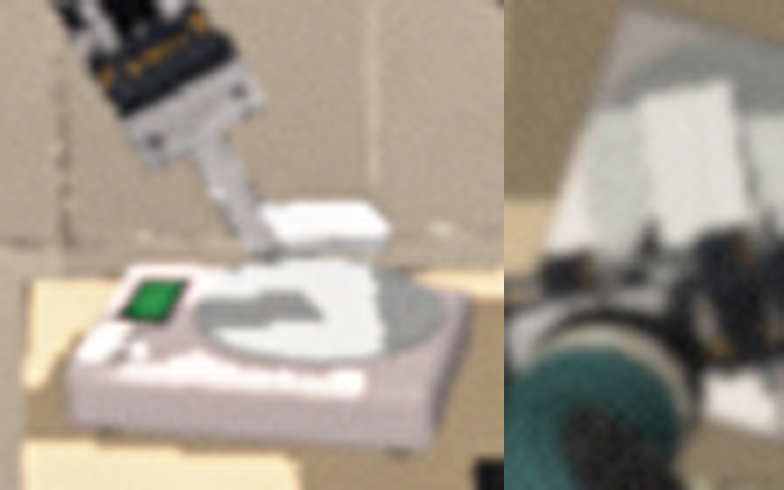

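The slab is nearly level over the pan (side crop about (265-390, 225)). Lower it to the pan.

{"fn": "arm_command", "kwargs": {
  "deltas": [
    {"rx": 0, "ry": 0, "rz": 0, "dx": 0, "dy": 0, "dz": -1.5, "claw": 3.0},
    {"rx": 0, "ry": 0, "rz": 0, "dx": 0, "dy": 0, "dz": -1.2, "claw": 3.0},
    {"rx": 0, "ry": 0, "rz": 0, "dx": 0, "dy": 0, "dz": -0.6, "claw": 3.0},
    {"rx": 0, "ry": 0, "rz": 0, "dx": 0, "dy": 0, "dz": -0.3, "claw": 3.0},
    {"rx": 0, "ry": 0, "rz": 0, "dx": 0, "dy": 0, "dz": 0, "claw": 3.0},
    {"rx": 0, "ry": 0, "rz": 0, "dx": 0, "dy": 0, "dz": 0, "claw": 3.0}
  ]
}}

```text
t: 10.03
tcp_pos: [0.4818, 0.3322, 0.0658]
eef_rot: [3.141, -0.473, 0.18]
force: [-0.2, 0.6, -1.8]
opening: 0.0458
grasp_force: 39.9
```

{"fn": "arm_command", "kwargs": {
  "deltas": [
    {"rx": 0, "ry": 0, "rz": 0, "dx": 0, "dy": 0, "dz": -0.2, "claw": 3.0},
    {"rx": 0, "ry": 0, "rz": 0, "dx": 0, "dy": 0, "dz": 0, "claw": 3.0},
    {"rx": 0, "ry": 0, "rz": 0, "dx": 0, "dy": 0, "dz": 0, "claw": 3.0}
  ]
}}

```text
t: 10.28
tcp_pos: [0.4813, 0.332, 0.0633]
eef_rot: [3.141, -0.472, 0.18]
force: [-0.0, 0.4, -1.6]
opening: 0.0456
grasp_force: 39.9
```

{"fn": "arm_command", "kwargs": {
  "deltas": [
    {"rx": 0, "ry": 0, "rz": 0, "dx": 0, "dy": 0, "dz": -0.2, "claw": 3.0},
    {"rx": 0, "ry": 0, "rz": 0, "dx": 0, "dy": 0, "dz": 0, "claw": 3.0},
    {"rx": 0, "ry": 0, "rz": 0, "dx": 0, "dy": 0, "dz": 0, "claw": 3.0}
  ]
}}

```text
t: 10.53
tcp_pos: [0.481, 0.3318, 0.0606]
eef_rot: [3.141, -0.471, 0.18]
force: [-0.5, -0.8, -0.4]
opening: 0.0456
grasp_force: 39.9
```

{"fn": "arm_command", "kwargs": {
  "deltas": [
    {"rx": 0, "ry": 0, "rz": 0, "dx": 0, "dy": 0, "dz": -0.1, "claw": 3.0},
    {"rx": 0, "ry": 0, "rz": 0, "dx": 0, "dy": 0, "dz": 0, "claw": 3.0},
    {"rx": 0, "ry": 0, "rz": 0, "dx": 0, "dy": 0, "dz": 0, "claw": 3.0}
  ]
}}

```text
t: 10.78
tcp_pos: [0.4811, 0.3318, 0.0597]
eef_rot: [3.141, -0.471, 0.18]
force: [-0.0, 0.6, -1.0]
opening: 0.0456
grasp_force: 39.9
```

{"fn": "arm_command", "kwargs": {
  "deltas": [
    {"rx": 0, "ry": 0, "rz": 0, "dx": 0, "dy": 0, "dz": -0.1, "claw": 3.0},
    {"rx": 0, "ry": 0, "rz": 0, "dx": 0, "dy": 0, "dz": 0, "claw": 3.0},
    {"rx": 0, "ry": 0, "rz": 0, "dx": 0, "dy": 0, "dz": 0, "claw": 3.0}
  ]
}}

```text
t: 11.03
tcp_pos: [0.4813, 0.332, 0.0591]
eef_rot: [3.141, -0.472, 0.18]
force: [-0.3, 0.1, -0.6]
opening: 0.046
grasp_force: 39.9
```

{"fn": "arm_command", "kwargs": {
  "deltas": [
    {"rx": 0, "ry": 0, "rz": 0, "dx": 0, "dy": 0, "dz": -0.1, "claw": 3.0},
    {"rx": 0, "ry": 0, "rz": 0, "dx": 0, "dy": 0, "dz": 0, "claw": 3.0},
    {"rx": 0, "ry": 0, "rz": 0, "dx": 0, "dy": 0, "dz": 0, "claw": 3.0}
  ]
}}

```text
t: 11.28
tcp_pos: [0.4814, 0.332, 0.0583]
eef_rot: [3.141, -0.472, 0.18]
force: [-0.9, -0.7, 1.5]
opening: 0.0452
grasp_force: 40.1
```

Contact (force turned to +1.5 N). Open, then withdraw along the tool axis, back and up.

{"fn": "arm_command", "kwargs": {
  "deltas": [
    {"rx": 0, "ry": 0, "rz": 0, "dx": 0, "dy": 0, "dz": 0, "claw": 4.7},
    {"rx": 0, "ry": 0, "rz": 0, "dx": 0, "dy": 0, "dz": 0, "claw": 5.0},
    {"rx": 0, "ry": 0, "rz": 0, "dx": 0, "dy": 0, "dz": 0.1, "claw": 5.6},
    {"rx": 0, "ry": 0, "rz": 0, "dx": 0, "dy": 0, "dz": 0.1, "claw": 6.2},
    {"rx": 0, "ry": 0, "rz": 0, "dx": 0, "dy": 0, "dz": 0, "claw": 6.6},
    {"rx": 0, "ry": 0, "rz": 0, "dx": 0, "dy": 0, "dz": 0, "claw": 6.6}
  ]
}}

```text
t: 11.78
tcp_pos: [0.4812, 0.3318, 0.0598]
eef_rot: [3.141, -0.471, 0.18]
force: [-0.9, -0.1, -0.2]
opening: 0.0661
grasp_force: 0.0
```

{"fn": "arm_command", "kwargs": {
  "deltas": [
    {"rx": 0, "ry": 0, "rz": 0, "dx": -0.6, "dy": -0.1, "dz": 1.2, "claw": 6.6},
    {"rx": 0, "ry": 0, "rz": 0, "dx": -1.5, "dy": -0.3, "dz": 2.8, "claw": 6.6},
    {"rx": 0, "ry": 0, "rz": 0, "dx": -1.5, "dy": -0.3, "dz": 3, "claw": 6.6},
    {"rx": 0, "ry": 0, "rz": 0, "dx": -1.5, "dy": -0.3, "dz": 3, "claw": 6.6},
    {"rx": 0, "ry": 0, "rz": 0, "dx": -2, "dy": -1.5, "dz": 2, "claw": 6.6},
    {"rx": 0, "ry": 0, "rz": 0, "dx": -2, "dy": -2.5, "dz": 0, "claw": 6.6},
    {"rx": 0, "ry": 0, "rz": 0, "dx": 0, "dy": -3, "dz": 0, "claw": 6.6},
    {"rx": 0, "ry": 0, "rz": 0, "dx": 0, "dy": 0, "dz": 0, "claw": 6.6}
  ]
}}

```text
t: 12.45
tcp_pos: [0.3895, 0.2488, 0.1807]
eef_rot: [3.14, -0.473, 0.178]
force: [0.5, -0.1, -0.7]
opening: 0.0659
grasp_force: 0.0
```

```bash
python3 - <<'E'
from h import *
f,s=grab("side"); f2,t=grab("top"); o=status.get_obs(); p=o["tcp_pos"]; print(o["t"],p,o["force"])
k=7; A=cv2.resize(s[125:185,195:267],None,fx=k,fy=k,interpolation=cv2.INTER_CUBIC)
B=cv2.resize(t[165:225,115:165],None,fx=k,fy=k,interpolation=cv2.INTER_CUBIC)
for im,ff,u0,v0 in((A,f,195,125),(B,f2,115,165)):
  u,v=proj(ff,[.508,.336,.068]); cv2.circle(im,(int((u-u0+.5)*k),int((v-v0+.5)*k)),3,(255,0,0),-1)
cv2.imwrite("pics/p6.png",np.hstack([A,B])[:,:,::-1])
E
```

```text
12.55 [0.39025997 0.2512989  0.18021007] [-0.29183611 -0.04466969  0.05242517]
```

View pics/p6.png

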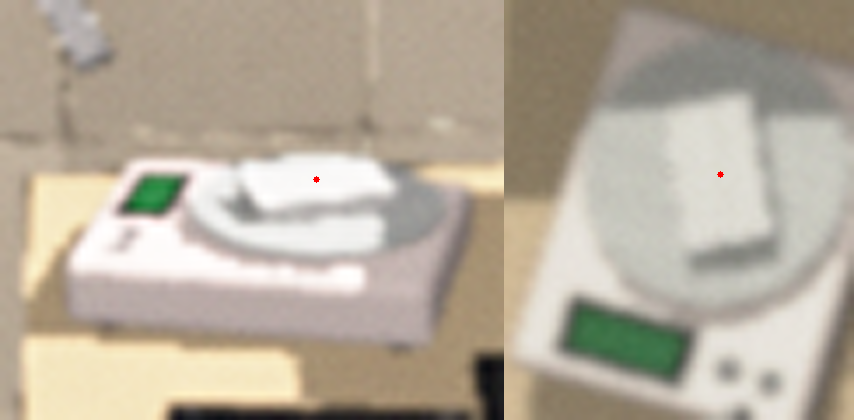

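The slab lies flat and central on the pan: top crop slab centre about (722,175), pan centre about (717,175). The gripper is clear, so I'll hand in.

```bash
python3 -c "
from plant import env
print(env.job_done())"
```

```text
the job is handed in; nothing more can be done
None
```

I tipped the slab up in its nest, took it by the raised end and laid it flat near the middle of the pan. The last picture shows it a few millimetres at most from the pan's centre with the gripper clear, and I handed the job in at about 12.6 s; no verdict came back.

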